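# Turn the spice carousel until the pepper mill faces front

### The arm

A 7-joint arm with a two-finger parallel gripper is mounted at the origin on the work surface. World frame = base frame: x ahead of the robot, y to its left, z up, the work surface at z = 0. Lengths are in m, angles in rad, forces in N, time in s.
With the tool pointing down it reaches from about 0.4 to 0.85 m from the base axis. Payload 10.4 kg.
Tool frame: the origin (TCP) lies between the finger pads; the fingertips stand 22 mm ahead of it and the grasp point (between the pads) lies 3 mm ahead of it (r.nose_length is the distance from the TCP to the fingertips, in m); z points along the fingers, y is the line along which they close (so a half turn about z gives the same grasp; the last joint's range is limited). The gripper opens to 87 mm and grips with 3 to 60 N. Pads are 19 mm wide; open, the fingers measure 117 mm over their backs; the gripper's body (75 mm by 190 mm) begins 51 mm behind the grasp point.
Start: joints at [1.167, 0.332, -0.065, 1.46, 0.022, 1.35, -0.088], TCP at [0.232, -0.58, 0.245] pointing down, gripper open.
Joint ranges: [-2.6, 2.6], [-0.5, 2.12], [-1.47, 1.34], [0.16, 2.42], [-1.27, 4.41], [0.06, 2.06], [-2.6, 2.6]. Speed limits (rad/s): [2.22, 2.22, 2.79, 2.79, 3.14, 3.14, 3.14].

### API

Orientations are given as a unit quaternion [x, y, z, w].
In Python, from bench import readout, cams, r gives the robot as it stands. The module is installed in compiled form; this text tells all that it offers.
- The arm moves only by the tool step_arm, never from a script. Its argument "deltas" is a list that holds one entry, the list of rows, each a list of 7 numbers: the turn, a rotation vector about the tool's x, y, z in rad, then the shift along the tool's x, y, z in m, then the opening in per cent of the stroke, from 0 (shut) to 100 (fully open). A call has 1 to 20 rows; each row is the pose to reach, as a shift and turn from the pose commanded when the call began, along the tool's axes at that moment; what a row does not reach only later rows make up. A row lasts 1/8 s, in which the tool goes at most 62.5 mm and 10.7 degrees, less where a joint would pass 70% of its speed; a pose out of reach is approached as far as the arm can. A call with a gripper value outside its range is refused whole. The fingers move at their own pace and stop on an object; "squeeze" is the grip in N (left out, the last holds). Time passes only in rows, so rows that repeat a pose let the fingers close. It gives the time, the measured TCP pose, the force, the opening and the grip force at its end, in the units of the state.
- readout.read_state(): the state, without advancing time (a new reading comes with each control period).
- cams.camera(name): name is "scene" or "top" or "wrist"; returns a dict with "img" (480x640x3 uint8, red, green, blue), "fx", "fy", "cx", "cy" (pixels), "origin" and "rotation" of the camera in the world; the wrist camera has in their place "T_tool_cam" (4x4, takes a point from camera to tool coordinates, whose origin is the TCP and whose axes are the flange's). Camera axes: x right, y up, looking along -z (the intrinsics and any distortion apply to the point x, -y, -z); pixel columns grow to the right and rows downward; lengths in m; the calibration is good to about 2 mm. A picture is of the moment at which its call begins: read the wrist's pose just before it. There is no depth.
- r.close_job(): hands the job in; it is judged then, once.
The state is a dict: "time": time; "joint_positions": joint angles; "joint_vel": joint speeds; "joint_torque": joint torques, N m; "ee_pos": TCP position; "eef_rot": TCP orientation; "ft_force": force on the tool from outside, world axes, zero at the start; "torque": the same for the moment, N m; "width": finger opening in m; "grip_force": force on a finger pad.
Only numpy, scipy, OpenCV 4.12 (cv2) and the standard library are available. Lean on these libraries where they do the work, as an engineer would, in place of code of your own. Each camera call takes 0.05 s, during which the arm holds its last target. There are 200 camera calls.

### The job

Push the spice carousel round by its rim with your fingertips, gently, until the tall pepper mill stands squarely at the front, right in line with the small stud on the carousel's fixed foot, and leave it standing still there. Do not touch, pick up or upset the mill or any of the pots on the tray, and leave the other things on the worktop where they are.

Things in the scene. Friction and masses are not known exactly. Their poses are not given: they have to be found in the camera images.
- foot: fixed round wooden foot under the carousel, 190 mm across, 22 mm high; origin at the centre of its underside on the worktop, on the turning axis. Its -x axis points to the front: a tongue 34 mm wide and 14 mm high sticks out that way from under the tray, to 185 mm from the axis
- stud (a point): top of the small upright brass stud (14 mm thick, top 34 mm above the worktop) on the tongue, 171 mm from the axis along the foot's -x; it marks the front
- tray: turning wooden disc of the carousel, 280 mm across, 16 mm thick; origin under its centre, on the upright turning axis, 24 mm above the worktop (its top is at 40 mm). Its yaw is its turn. It turns either way, more than a full turn from its start, against slight friction, about 1 N at the rim, and stays where it is left. A round knob 24 mm thick, 30 mm tall is fixed in the middle
- peg (a point): middle of one of six alike upright round pegs, fixed on the tray's top near the rim: 14 mm thick, 40 mm tall (40 to 80 mm above the worktop), 125 mm from the axis, 60 degrees apart; this one at 30 degrees from the tray's x axis, anticlockwise from above. Push one sideways with a fingertip to turn the tray
- mill_seat (a point): point on the tray's top where the mill stands, 55 mm from the axis along the tray's -x (so half-way between two pegs)
- mill: pepper mill: the tallest thing on the tray, dark wood, turned with waists, 38 mm across and 82 mm tall; loose, stands 55 mm from the tray's axis; origin at the centre of its underside
- jar: squat glass jar with a steel lid, 42 mm across, 55 mm tall, loose on the tray 55 mm from the axis; origin under its centre
- tin: square steel tin, 34 x 34 mm, 50 mm tall, loose on the tray 55 mm from the axis; origin under its centre
- shaker: steel shaker with a domed top, 36 mm across, 53 mm tall, loose on the tray 55 mm from the axis; origin under its centre
- salt: white lidded salt pot with a small knob, 44 mm across, 45 mm tall, loose on the tray 55 mm from the axis; origin under its centre
- mug: white mug, 76 mm across, 90 mm tall, loose on the worktop left of the carousel; origin under its centre
- tumbler: glass tumbler, 68 mm across, 110 mm tall, on the worktop beside the carousel, a little beyond its middle; origin under its centre
- bowl: white bowl, 110 mm across, 50 mm tall, on the worktop beside the carousel, a little beyond its middle; origin under its centre
- spatula: kitchen spatula lying on the worktop right of the carousel, its handle towards the robot; origin on its underside
Things that resemble listed ones, but are neither listed nor needed, are in the scene too. What is shaped like the jar but green, orange or purple is not meant.

How it is judged:
On the way:
1. the fingers push the carousel's tray (contact force between the fingers and tray above 0.2 N), for 0.02 s.
At the end, for the whole second after the job is handed in: the mill stands on its seat (within 15 mm) on the front side, within 10 mm sideways of the line from the axis to the stud; the tray is at rest; the mill and the four pots stand upright on the tray, within 80 mm of its axis; mug, tumbler, bowl and spatula are within 20 mm of where they were (y of mill in the frame of foot between -0.01 and 0.01 m and x of mill in the frame of foot below -0.035 m and distance between mill and mill_seat below 0.015 m and angular speed of tray below 0.05 rad/s and angle between each of mill, jar, tin, shaker, salt's own z axis and vertical below 0.15 rad and horizontal distance between each of mill, jar, tin, shaker, salt and tray below 0.08 m and height (world z) of mill between 0.03 and 0.05 m and height (world z) of jar between 0.03 and 0.05 m and height (world z) of tin between 0.03 and 0.05 m and height (world z) of shaker between 0.03 and 0.05 m and height (world z) of salt between 0.03 and 0.05 m and distance of each of mug, tumbler, bowl, spatula from where it was at the start of the episode below 0.02 m); the robot touches nothing.
It fails at once if the robot touches the mill or a pot on the tray (over 1 N) (contact force between any of the fingers, the arm and mill above 1 N or contact force between any of the fingers, the arm and jar above 1 N or contact force between any of the fingers, the arm and tin above 1 N or contact force between any of the fingers, the arm and shaker above 1 N or contact force between any of the fingers, the arm and salt above 1 N).
It fails at once if the mill or a pot is lifted off the tray (height (world z) of any of mill, jar, tin, shaker, salt above 0.055 m).
It fails at once if the mill or a pot tips over (angle between any of mill, jar, tin, shaker, salt's own z axis and vertical above 0.5 rad).
It fails at once if the carousel is pushed roughly (over 30 N) (contact force between the fingers and tray above 30 N).
It fails at once if a thing on the worktop is knocked away or lifted (over 30 mm) (distance of any of mug, tumbler, bowl, spatula from where it was at the start of the episode above 0.03 m).
It also fails if it takes over 72 s, if anything falls off the work surface, if the arm or the gripper's body presses on something with over 40 N, if the wrist force passes 120 N, or if a joint passes its speed limit or range.

## Working session

There is one attempt and no reset: what is moved stays moved. The work goes in short steps, Python scripts to look and compute and a tool call to move; the robot and the scene stay as the last step left them, time stands still between calls to the robot, and variables do not carry over. Pictures are saved under pics/ and viewed, at most 10 in all, crops included, and the job is handed in when it is done.

Besides the shell and the picture viewer there is one more tool, called by a JSON object that holds its "fn" and its "kwargs". step_arm: Moves the arm, as the interface text tells. Its arguments: {"type":"object","properties":{"deltas":{"type":"array"},"squeeze":{"type":"number"}},"required":["deltas"]}

```bash
mkdir -p pics
cat > h.py <<'E'
import numpy as np, cv2
from bench import readout, cams, r
def ray(c,u,v):
    d=np.array([(u-c['cx'])/c['fx'],-(v-c['cy'])/c['fy'],-1.0])
    R=np.array(c['rotation']); R=R.reshape(3,3) if R.size==9 else None
    return np.array(c['origin']),R@d
def plane(c,u,v,z):
    o,d=ray(c,u,v); return o+d*(z-o[2])/d[2]
def pix(c,p):
    q=np.array(c['rotation']).reshape(3,3).T@(np.array(p)-c['origin'])
    return c['cx']-c['fx']*q[0]/q[2], c['cy']+c['fy']*q[1]/q[2]
E
python3 - <<'E'
from h import *
for n in('scene','top'):
    c=cams.camera(n); cv2.imwrite(f'pics/{n}0.png',c['img'][:,:,::-1]); print(n,{k:v for k,v in c.items() if k!='img'})
print(readout.read_state(), r.nose_length)
E
```

```text
scene {'fx': 565.5564025255361, 'fy': 565.5564025255361, 'cx': 320.86695748118007, 'cy': 244.73249067191014, 'origin': array([ 0.81432671, -0.44168202,  0.802294  ]), 'rotation': array([0.31045756, 0.07741051, 0.22479205, 0.92037615])}
top {'fx': 553.5747552230748, 'fy': 553.5747552230748, 'cx': 322.4223369692649, 'cy': 236.39672228739093, 'origin': array([0.38567497, 0.01578481, 0.95465099]), 'rotation': array([ 0.07758165, -0.07408836, -0.69597664,  0.710006  ])}
{'time': 0.1, 'joint_positions': array([ 1.16742668,  0.33280005, -0.06468998,  1.46084237,  0.02160467,
        1.34988541, -0.08852907]), 'joint_vel': array([-0.00282423, -0.00024861,  0.00096691, -0.00192462, -0.00028152,
        0.00090115, -0.00070223]), 'joint_torque': array([ 2.38206878e-03, -6.24546075e+01,  2.53045763e-02, -3.90722001e+01,
       -6.13576197e-02,  3.66049481e-02,  1.74886077e-05]), 'ee_pos': array([ 0.23214923, -0.57995446,  0.24384598]), 'eef_rot': array([ 9.81933058e-01,  1.89227603e-01, -1.48039292e-04, -6.01909262e-04]), 'ft_force': array([-0.51073281, -0.21070766,  0.61672861]), 'torque': array([-0.01435766,  0.02354062,  0.01979579]), 'grip_force': 0.0, 'width': 0.08680076640203872} 0.022
```

View pics/top0.png

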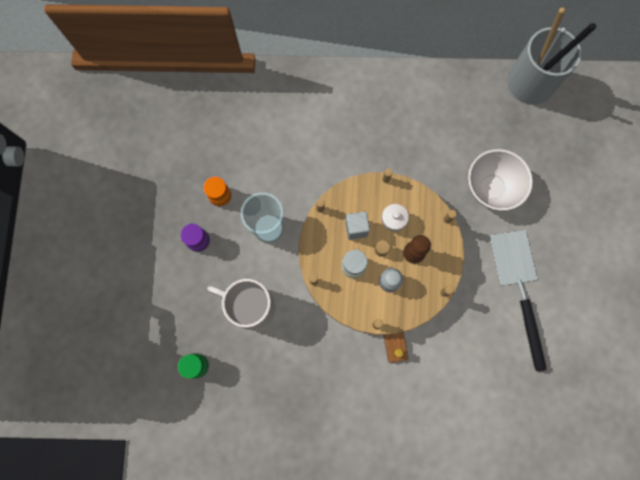

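View pics/scene0.png

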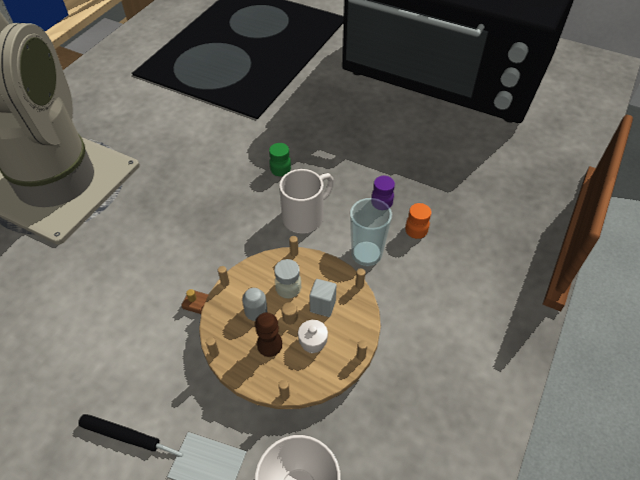

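The top view shows the tray centred near (382,250), the mill on the image right at about (416,249), and the stud at (399,353). The mill therefore has to go about a quarter turn clockwise. The pegs are near (387,177), (449,216), (448,292), (378,324), (314,282) and (320,208). The scene view agrees: mill at (268,335), stud at (192,295).

```bash
cat > h.py <<'E'
import numpy as np, cv2
from scipy.spatial.transform import Rotation as Ro
from scipy.optimize import least_squares
from bench import readout, cams, r
def cam(n):
    c=cams.camera(n); c['R']=Ro.from_quat(c['rotation']).as_matrix(); c['hsv']=cv2.cvtColor(c['img'],cv2.COLOR_RGB2HSV); return c
def ray(c,u,v):
    d=c['R']@np.array([(u-c['cx'])/c['fx'],-(v-c['cy'])/c['fy'],-1.0]); return c['origin'],d/np.linalg.norm(d)
def plane(c,u,v,z):
    o,d=ray(c,u,v); return o+d*(z-o[2])/d[2]
def pix(c,p):
    q=c['R'].T@(np.array(p)-c['origin']); return np.array([c['cx']-c['fx']*q[0]/q[2], c['cy']+c['fy']*q[1]/q[2]])
def tri(a,pa,b,pb):
    o1,d1=ray(a,*pa);o2,d2=ray(b,*pb)
    s=np.linalg.lstsq(np.c_[d1,-d2],o2-o1,rcond=None)[0]
    return (o1+d1*s[0]+o2+d2*s[1])/2, np.linalg.norm(o1+d1*s[0]-o2-d2*s[1])
def blob(c,lo,hi,near,rad):
    m=cv2.inRange(c['hsv'],lo,hi); k=np.zeros_like(m); cv2.circle(k,tuple(map(int,near)),rad,255,-1); m&=k
    n,l,s,ce=cv2.connectedComponentsWithStats(m); 
    if n<2: return None
    i=1+np.argmax(s[1:,4]); return ce[i],s[i]
E
python3 - <<'E'
from h import *
np.set_printoptions(precision=4,suppress=True)
t=cam('top');s=cam('scene')
for c,p in((t,[(399,353),(399,270),(345,190),(418,246),(417,255),(387,176)]),(s,[(192,294),(240,370),(268,322),(267,347),(362,350)])):
    print([c['hsv'][v,u].tolist() for u,v in p])
# tray rim circle at z=.04 from wood mask
for c,ctr in((t,(382,250)),(s,(290,325))):
    m=cv2.inRange(c['hsv'],(10,60,60),(25,255,255)); k=np.zeros_like(m); cv2.circle(k,ctr,105,255,-1); m&=k
    m=cv2.morphologyEx(m,cv2.MORPH_OPEN,np.ones((19,19))); cs=max(cv2.findContours(m,0,1)[0],key=cv2.contourArea)[:,0]
    hull=cv2.convexHull(cs)[:,0]
    P=np.array([plane(c,u,v,.04)[:2] for u,v in cs if cv2.pointPolygonTest(hull.reshape(-1,1,2).astype(np.float32),(float(u),float(v)),True)<1.5])
    f=least_squares(lambda x:np.hypot(P[:,0]-x[0],P[:,1]-x[1])-x[2],[.4,-.1,.14],loss='soft_l1',f_scale=.001); print('tray',f.x,np.abs(f.fun).mean())
a=blob(t,(20,150,120),(32,255,255),(399,353),10);b=blob(s,(20,150,100),(32,255,255),(192,295),12)
print('stud',a,b)
if a and b: print(tri(t,a[0],s,b[0]))
a=blob(t,(0,60,0),(12,255,110),(416,249),20);b=blob(s,(0,60,0),(12,255,110),(268,333),28)
print('mill',a,b,tri(t,a[0],s,b[0]))
T=[(387,173),(449,213),(449,291),(378,323),(314,281),(320,206)];S=[(361,272),(362,345),(284,386),(211,343),(223,269),(294,240)]
# match each top peg at z=.08 with the nearest scene one
for p in T:
    q=plane(t,*p,.08); i=np.argmin([np.linalg.norm(pix(s,q)-x) for x in S]); print('peg',p,S[i],*tri(t,p,s,S[i]))
big=cv2.resize(np.hstack([t['img'][150:390,280:480],s['img'][210:450,180:390]]),None,fx=1.9,fy=1.9,interpolation=2)
cv2.imwrite('pics/z.png',big[:,:,::-1]); print(big.shape)
for n,p,z in(('tumbler rim',(262,213),.11),('mug rim',(247,303),.09),('mug handle',(212,290),.06),('bowl',(500,180),.05),('spat tip',(515,258),.0),('handle end',(540,367),.02)): print(n,plane(t,*p,z))
E
```

```text
[[22, 176, 185], [18, 98, 154], [18, 115, 184], [11, 153, 95], [12, 145, 72], [18, 111, 108]]
[[20, 156, 170], [18, 115, 100], [11, 159, 72], [10, 155, 41], [17, 115, 91]]
tray [ 0.5632 -0.0764  0.1386] 0.0017172630506894389
tray [ 0.5689 -0.0787  0.139 ] 0.0016227081402099876
stud (array([398.1129, 352.5968]), array([394, 349,   9,   8,  62], dtype=int32)) (array([190.3421, 292.6579]), array([187, 290,   8,   6,  38], dtype=int32))
(array([ 0.3966, -0.1042,  0.0291]), np.float64(0.002938733884665058))
mill (array([416.5459, 248.8255]), array([404, 236,  26,  26, 447], dtype=int32)) (array([267.8816, 334.4397]), array([255, 312,  27,  45, 887], dtype=int32)) (array([ 0.5616, -0.1301,  0.0721]), np.float64(0.0027363853797881263))
peg (387, 173) (362, 345) [ 0.6899 -0.0828  0.0723] 0.0026336330256760804
peg (449, 213) (284, 386) [ 0.6222 -0.186   0.0699] 0.00047887553981452487
peg (449, 291) (211, 343) [ 0.495  -0.1801  0.0713] 0.005167421415824735
peg (378, 323) (223, 269) [ 0.4416 -0.0663  0.0769] 0.00457986570388172
peg (314, 281) (294, 240) [0.5083 0.037  0.071 ] 0.008780700401179255
peg (320, 206) (361, 272) [0.633  0.0297 0.0716] 0.008007652826272393
(456, 779, 3)
tumbler rim [0.6059 0.1179 0.11  ]
mug rim [0.4658 0.1374 0.09  ]
mug handle [0.4885 0.1994 0.06  ]
bowl [ 0.6877 -0.2791  0.05  ]
spat tip [ 0.562  -0.3148  0.    ]
handle end [ 0.3772 -0.3391  0.02  ]
```

View pics/z.png

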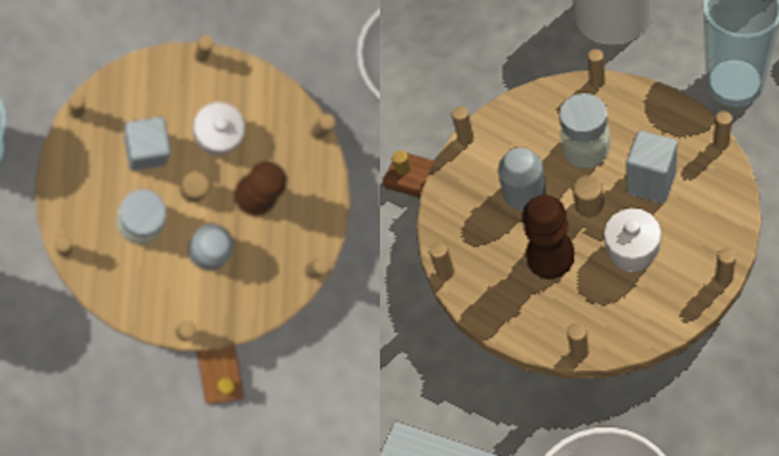

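{"fn": "step_arm", "kwargs": {"deltas": [[[0, 0, -0.1, 0.03, -0.012, 0, 0], [0, 0, -0.25, 0.07, -0.03, 0, 0], [0, 0, -0.4, 0.11, -0.046, 0, 0], [0, 0, -0.55, 0.15, -0.063, 0, 0], [0, 0, -0.7, 0.19, -0.08, 0, 0], [0, 0, -0.85, 0.23, -0.096, 0, 0], [0, 0, -1.0, 0.27, -0.113, 0, 0], [0, 0, -1.15, 0.31, -0.13, 0, 0], [0, 0, -1.3, 0.35, -0.146, 0, 0], [0, 0, -1.45, 0.39, -0.163, 0, 0], [0, 0, -1.6, 0.43, -0.18, 0, 0], [0, 0, -1.75, 0.47, -0.197, 0, 0], [0, 0, -1.9, 0.51, -0.213, 0, 0], [0, 0, -2.0, 0.54, -0.226, 0, 0], [0, 0, -2.08, 0.555, -0.232, 0, 0], [0, 0, -2.1, 0.56, -0.234, 0, 0], [0, 0, -2.1, 0.56, -0.234, 0, 0], [0, 0, -2.1, 0.56, -0.234, 0, 0]]]}}

```text
time: 2.45
ee_pos: [0.6648, -0.156, 0.2446]
eef_rot: [0.326, 0.946, -0.0, 0.0]
ft_force: [0.5, 1.5, 0.0]
width: 0.0008
grip_force: 0.0
```

{"fn": "step_arm", "kwargs": {"deltas": [[[0, 0, 0, 0, 0, 0.02, 0], [0, 0, 0, 0, 0, 0.045, 0], [0, 0, 0, 0, 0, 0.07, 0], [0, 0, 0, 0, 0, 0.095, 0], [0, 0, 0, 0, 0, 0.12, 0], [0, 0, 0, 0, 0, 0.14, 0], [0, 0, 0, 0, 0, 0.155, 0], [0, 0, 0, 0, 0, 0.163, 0], [0, 0, 0, 0, 0, 0.163, 0]]]}}

```text
time: 3.58
ee_pos: [0.6652, -0.1549, 0.0813]
eef_rot: [0.324, 0.946, -0.0, -0.0]
ft_force: [0.1, -0.6, 0.4]
width: 0.0002
grip_force: 0.0
```

Run:
```python
from h import *
t=cam('top');s=cam('scene');st=readout.read_state();print(st['ee_pos'],st['ft_force'])
cv2.imwrite('pics/d.png',cv2.resize(np.hstack([t['img'][150:390,280:480],s['img'][210:450,180:390]]),None,fx=1.9,fy=1.9)[:,:,::-1])
ax=np.array([.565,-.0755]);p0=st['ee_pos'];R=Ro.from_quat(st['eef_rot']).as_matrix()
f0=np.arctan2(p0[1]-ax[1],p0[0]-ax[0]);print(np.degrees(f0))
# end: peg from -62.6 to -139.5, finger centre ~10.1 deg behind
for d in np.arange(4,104,3):
    f=f0-np.radians(d);w=np.array([ax[0]+.126*np.cos(f),ax[1]+.126*np.sin(f),p0[2]])-p0
    print(round(np.degrees(f),1),np.round(np.radians(d),2),np.round(R.T@w,3)[:2])
```

```text
[ 0.66571542 -0.15488793  0.08234578] [ 0.19771528 -0.36235803  0.83450367]
-38.246594365089194
-42.2 0.07 [ 0.003 -0.009]
-45.2 0.12 [ 0.003 -0.015]
-48.2 0.17 [ 0.004 -0.022]
-51.2 0.23 [ 0.006 -0.028]
-54.2 0.28 [ 0.007 -0.035]
-57.2 0.33 [ 0.009 -0.041]
-60.2 0.38 [ 0.012 -0.047]
-63.2 0.44 [ 0.014 -0.053]
-66.2 0.49 [ 0.017 -0.059]
-69.2 0.54 [ 0.021 -0.065]
-72.2 0.59 [ 0.024 -0.07 ]
-75.2 0.65 [ 0.028 -0.076]
-78.2 0.7 [ 0.032 -0.081]
-81.2 0.75 [ 0.037 -0.086]
-84.2 0.8 [ 0.041 -0.09 ]
-87.2 0.86 [ 0.046 -0.095]
-90.2 0.91 [ 0.051 -0.099]
-93.2 0.96 [ 0.057 -0.103]
-96.2 1.01 [ 0.062 -0.106]
-99.2 1.06 [ 0.068 -0.11 ]
-102.2 1.12 [ 0.074 -0.113]
-105.2 1.17 [ 0.08  -0.115]
-108.2 1.22 [ 0.086 -0.118]
-111.2 1.27 [ 0.092 -0.12 ]
-114.2 1.33 [ 0.099 -0.122]
-117.2 1.38 [ 0.105 -0.123]
-120.2 1.43 [ 0.112 -0.124]
-123.2 1.48 [ 0.118 -0.125]
-126.2 1.54 [ 0.125 -0.125]
-129.2 1.59 [ 0.131 -0.125]
-132.2 1.64 [ 0.138 -0.125]
-135.2 1.69 [ 0.144 -0.124]
-138.2 1.75 [ 0.151 -0.123]
-141.2 1.8 [ 0.157 -0.122]
```

View pics/d.png

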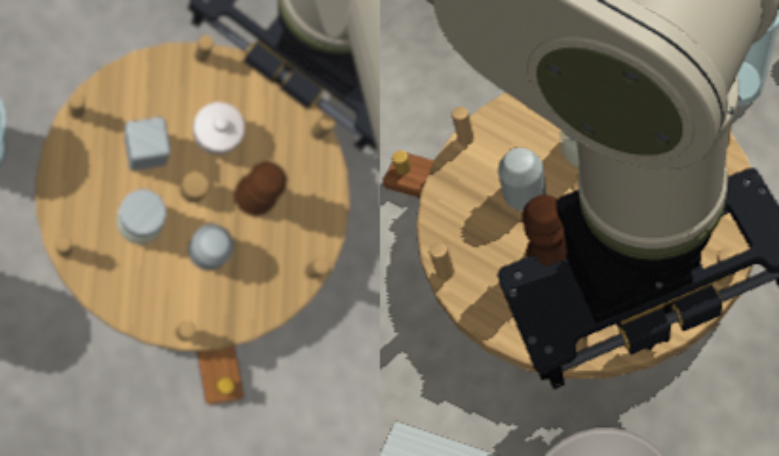

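The gripper stands between the two far-right pegs, clear of the pots. At zoomed crop coordinates, the fingers are around (285,75) and the peg to push is at (322,125). I'll start the sweep along the arc.

{"fn": "step_arm", "kwargs": {"deltas": [[[0, 0, 0.07, 0.003, -0.009, 0, 0], [0, 0, 0.12, 0.003, -0.015, 0, 0], [0, 0, 0.17, 0.004, -0.022, 0, 0], [0, 0, 0.23, 0.006, -0.028, 0, 0], [0, 0, 0.28, 0.007, -0.035, 0, 0], [0, 0, 0.33, 0.009, -0.041, 0, 0], [0, 0, 0.38, 0.012, -0.047, 0, 0], [0, 0, 0.44, 0.014, -0.053, 0, 0], [0, 0, 0.49, 0.017, -0.059, 0, 0], [0, 0, 0.54, 0.021, -0.065, 0, 0], [0, 0, 0.59, 0.024, -0.07, 0, 0], [0, 0, 0.65, 0.028, -0.076, 0, 0], [0, 0, 0.7, 0.032, -0.081, 0, 0], [0, 0, 0.75, 0.037, -0.086, 0, 0], [0, 0, 0.8, 0.041, -0.09, 0, 0], [0, 0, 0.86, 0.046, -0.095, 0, 0], [0, 0, 0.89, 0.049, -0.097, 0, 0], [0, 0, 0.91, 0.051, -0.099, 0, 0]]]}}

```text
time: 5.92
ee_pos: [0.5644, -0.2017, 0.0819]
eef_rot: [0.707, 0.707, 0.0, 0.0]
ft_force: [0.5, 1.6, 1.1]
width: 0.0004
grip_force: 0.6
```

Run:
```python
from h import *
t=cam('top');s=cam('scene');st=readout.read_state();print(st['ee_pos'],st['ft_force'])
cv2.imwrite('pics/e.png',cv2.resize(np.hstack([t['img'][150:390,280:480],s['img'][210:450,180:390]]),None,fx=1.9,fy=1.9)[:,:,::-1])
a=blob(t,(0,60,0),(13,255,110),(400,270),45);print(a)
if a: print(plane(t,*a[0],.075))
ax=np.array([.565,-.0755]);p0=st['ee_pos'];R=Ro.from_quat(st['eef_rot']).as_matrix()
f0=np.arctan2(p0[1]-ax[1],p0[0]-ax[0]);print(np.degrees(f0),np.hypot(*(p0[:2]-ax)))
for d in np.arange(3,50,3):
    f=f0-np.radians(d);w=np.array([ax[0]+.126*np.cos(f),ax[1]+.126*np.sin(f),p0[2]])-p0
    print(round(np.degrees(f),1),np.round(np.radians(d),2),np.round(R.T@w,3)[:2])
```

```text
[ 0.56404989 -0.20183933  0.08166374] [-0.13769856  0.89689422 -0.42148882]
(array([409.68034557, 267.19654428]), array([397, 255,  26,  26, 463], dtype=int32))
[ 0.5297584  -0.11903363  0.075     ]
-90.43087281728235 0.12634290494782843
-93.4 0.05 [ 0.001 -0.007]
-96.4 0.1 [ 0.001 -0.013]
-99.4 0.16 [ 0.002 -0.02 ]
-102.4 0.21 [ 0.003 -0.026]
-105.4 0.26 [ 0.005 -0.033]
-108.4 0.31 [ 0.007 -0.039]
-111.4 0.37 [ 0.009 -0.045]
-114.4 0.42 [ 0.012 -0.051]
-117.4 0.47 [ 0.014 -0.057]
-120.4 0.52 [ 0.018 -0.063]
-123.4 0.58 [ 0.021 -0.068]
-126.4 0.63 [ 0.025 -0.074]
-129.4 0.68 [ 0.029 -0.079]
-132.4 0.73 [ 0.033 -0.084]
-135.4 0.79 [ 0.038 -0.089]
-138.4 0.84 [ 0.043 -0.093]
```

View pics/e.png

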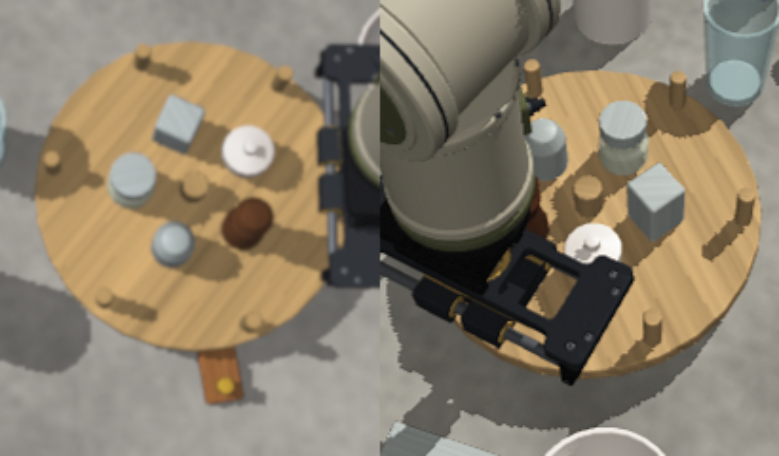

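The tray is turning as planned: the mill is now at about -129° (zoom pixel (247,222)), with the pots undisturbed. It has roughly 41° more to go.

{"fn": "step_arm", "kwargs": {"deltas": [[[0, 0, 0.05, 0.001, -0.007, 0, 0], [0, 0, 0.1, 0.001, -0.013, 0, 0], [0, 0, 0.16, 0.002, -0.02, 0, 0], [0, 0, 0.21, 0.003, -0.026, 0, 0], [0, 0, 0.26, 0.005, -0.033, 0, 0], [0, 0, 0.31, 0.007, -0.039, 0, 0], [0, 0, 0.37, 0.009, -0.045, 0, 0], [0, 0, 0.42, 0.012, -0.051, 0, 0], [0, 0, 0.47, 0.014, -0.057, 0, 0], [0, 0, 0.52, 0.018, -0.063, 0, 0], [0, 0, 0.58, 0.021, -0.068, 0, 0], [0, 0, 0.63, 0.025, -0.074, 0, 0], [0, 0, 0.66, 0.027, -0.077, 0, 0], [0, 0, 0.68, 0.029, -0.079, 0, 0], [0, 0, 0.69, 0.03, -0.08, 0, 0], [0, 0, 0.69, 0.03, -0.08, 0, 0]]]}}

```text
time: 8.02
ee_pos: [0.4841, -0.1717, 0.0815]
eef_rot: [0.905, 0.426, -0.0, -0.0]
ft_force: [0.3, 0.8, 0.7]
width: 0.0006
grip_force: 0.1
```

Run:
```python
from h import *
t=cam('top');s=cam('scene');st=readout.read_state();print(st['ee_pos'],st['ft_force'])
cv2.imwrite('pics/f.png',cv2.resize(np.hstack([t['img'][150:390,280:480],s['img'][210:450,180:390]]),None,fx=1.9,fy=1.9)[:,:,::-1])
a=blob(t,(0,60,0),(13,255,110),(390,280),35);print(a)
ax=np.array([.565,-.0755]);p0=st['ee_pos']
if a: p=plane(t,*a[0],.075)[:2]-ax;print(p,np.degrees(np.arctan2(p[1],p[0])))
print(np.degrees(np.arctan2(*(p0[:2]-ax)[::-1])))
```

```text
[ 0.48418276 -0.17169959  0.08149371] [-0.73056435 -0.63417539 -0.06089486]
(array([390.16478555, 278.8758465 ]), array([378, 267,  25,  25, 443], dtype=int32))
[-0.05475534 -0.01209362] -167.5452382080455
-130.03360676154375
```

View pics/f.png

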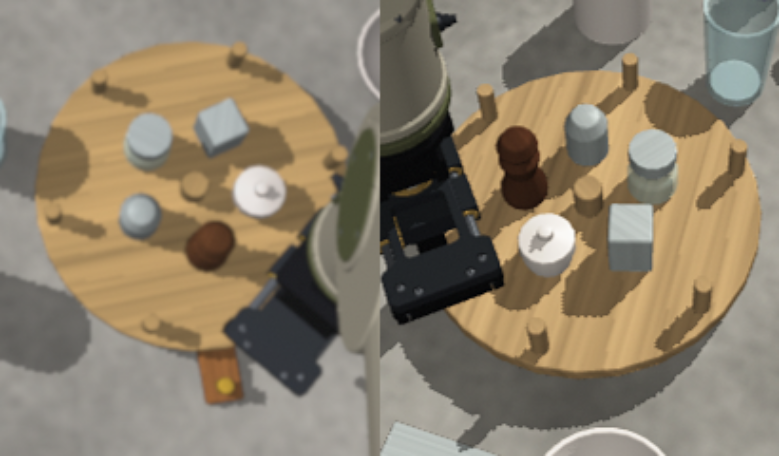

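The mill is 2–3° short of the stud line, so I'll nudge it slightly, then back off and lift.

{"fn": "step_arm", "kwargs": {"deltas": [[[0, 0, 0.015, 0, -0.002, 0, 0], [0, 0, 0.03, 0, -0.004, 0, 0], [0, 0, 0.035, 0, -0.005, 0, 0], [0, 0, 0.035, 0, -0.005, 0, 0], [0, 0, 0.03, 0, 0.002, 0, 0], [0, 0, 0.03, -0.002, 0.01, 0, 0], [0, 0, 0.03, -0.004, 0.016, 0, 0], [0, 0, 0.03, -0.004, 0.016, -0.01, 0], [0, 0, 0.03, -0.004, 0.016, -0.04, 0], [0, 0, 0.03, -0.004, 0.016, -0.08, 0], [0, 0, 0.03, -0.004, 0.016, -0.12, 0], [0, 0, 0.03, -0.004, 0.016, -0.16, 0], [0, 0, 0.03, -0.04, 0.016, -0.17, 0], [0, 0, 0.03, -0.09, 0.016, -0.17, 0], [0, 0, 0.03, -0.14, 0.016, -0.17, 0], [0, 0, 0.03, -0.18, 0.016, -0.17, 0], [0, 0, 0.03, -0.2, 0.016, -0.17, 0], [0, 0, 0.03, -0.2, 0.016, -0.17, 0], [0, 0, 0.03, -0.2, 0.016, -0.17, 0]]]}}

```text
time: 10.5
ee_pos: [0.37, -0.3352, 0.2519]
eef_rot: [0.911, 0.413, 0.0, 0.0]
ft_force: [-0.0, 0.3, -0.2]
width: 0.0006
grip_force: 0.0
```

Run:
```python
from h import *
t=cam('top');s=cam('scene');st=readout.read_state();print(st['ee_pos'],st['ft_force'],st['joint_vel'].round(3))
cv2.imwrite('pics/g.png',np.hstack([t['img'][100:400,200:600],s['img'][170:470,80:480]])[:,:,::-1])
a=blob(t,(0,60,0),(13,255,110),(390,280),35);b=blob(s,(0,60,0),(13,255,110),(242,318),30);print(a,b)
S=np.array([.3966,-.1042]);ax=np.array([.565,-.0755]);u=(S-ax)/np.linalg.norm(S-ax)
for q in (plane(t,*a[0],.075),tri(t,a[0],s,b[0])[0]):
    p=q[:2]-ax;print(q,np.degrees(np.arctan2(p[1],p[0])),'along',p@u,'side',u[0]*p[1]-u[1]*p[0])
```

```text
[ 0.37013552 -0.33508753  0.25175794] [0.75292773 0.04688208 0.25195873] [-0.001  0.001  0.004 -0.001  0.002  0.     0.003]
(array([388.76027397, 279.25114155]), array([377, 267,  24,  25, 438], dtype=int32)) (array([254.88172043, 304.17383513]), array([242, 288,  27,  31, 558], dtype=int32))
[ 0.5095958  -0.08534562  0.075     ] -169.9234285329738 along 0.05627080767729383 side 0.0003974854448262708
[ 0.5125274  -0.08715633  0.05657654] -167.4756078804879 along 0.05368507967108654 side 0.002674987004728008
```

View pics/g.png

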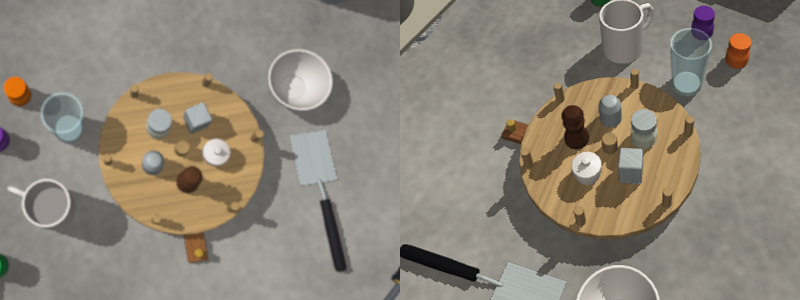

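The mill, at (189,180) in the left half, now stands in line with the axis (182,148) and the stud (197,252). The measured side error is about 0–3 mm. All pots are upright, the other things are unmoved and the arm is clear.

```bash
python3 -c "
from bench import r
print(r.close_job())"
```

```text
the job is handed in; nothing more can be done
None
```

The job is handed in: the pepper mill stands at the front, within about 3 mm of the stud line by the cameras, with the pots upright, nothing on the worktop visibly moved and the arm clear; no verdict was returned.

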